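# Lay the seasoning tray with the smaller of each kind

### The arm

A 7-joint arm with a two-finger parallel gripper is mounted at the origin on a cart in front of the work surface, level with it; the furniture and walls round the work are solid. World frame = base frame: x ahead of the robot, y to its left, z up, the work surface at z = 0. Lengths are in m, angles in rad, forces in N, time in s.
With the tool pointing down it reaches from about 0.425 to 0.95 m from the base axis. Payload 4.7 kg.
Tool frame: the origin (TCP) lies at the very end of the fingers, on their centre line; the grasp point (between the pads) lies env.pinch_z behind it (env.pinch_z is the distance from the TCP to the grasp point, in m); z points along the fingers, y is the line along which they close (so a half turn about z gives the same grasp; the last joint's range is limited). The gripper opens to 87 mm and grips with 3 to 60 N. Pads are 19 mm wide; open, the fingers measure 117 mm over their backs; the gripper's body (75 mm by 190 mm) begins 51 mm behind the grasp point.
Start: joints at [1.168, 0.469, -0.049, 1.532, 0.024, 1.141, -0.082], TCP at [0.247, -0.628, 0.223] pointing down, gripper open.
Joint ranges: [-2.59, 2.59], [-0.33, 1.99], [-1.39, 1.29], [0.1, 2.45], [-1.04, 4.18], [0.21, 1.99], [-2.66, 2.66]. Speed limits (rad/s): [2.57, 2.57, 3.14, 3.14, 3.14, 3.14, 3.14].

### API

Orientations are given as a unit quaternion [w, x, y, z].
In Python, from station import env gives the robot as it stands.
- The arm moves only by the shell command python3 -m crank 'ROWS'. ROWS is JSON, a list of rows, each an object of numbers: "x", "y", "z": the shift along the tool's x, y, z in m; "turn": the turn about the tool's z in degrees; "gripper": the closure, from 0 (fully open) to 1 (shut). In form: [{"x": .., "y": .., "z": .., "turn": .., "gripper": ..}, ...]. A call has 1 to 5 rows; each row shifts and turns the commanded pose from where the row before left it, along the tool's axes as they then stand; what a row does not reach is not made up. A row lasts 1/8 s, in which the tool goes at most 62.5 mm and 10.7 degrees, less where a joint would pass 70% of its speed; a pose out of reach is approached as far as the arm can. A call is refused whole if a number of a shift passes 0.0625 or a number of a turn 10.7, either way. A call with a gripper value outside its range is refused whole. The fingers move at their own pace and stop on an object; the grip force is fixed at half the most. Time passes only in rows, so rows that do not move let the fingers close. It gives the time, the measured TCP pose, the force, the opening and the grip force at its end, in the units of the state.
- env.get_state(): the state, without advancing time (a new reading comes with each control period).
- env.grab_frame(name): name is "scene" or "top" or "wrist"; returns the picture (480x640x3 uint8, red, green, blue); there is no depth.
- env.camera_model(name): a dict with "fx", "fy", "cx", "cy" (pixels), "pose" (4x4, takes a point from camera to world coordinates). Camera axes: x right, y up, looking along -z (the intrinsics and any distortion apply to the point x, -y, -z); pixel columns grow to the right and rows downward; lengths in m; the calibration is good to about 2 mm. A picture is of the moment at which its call begins: read the wrist's pose just before it. camera_model takes no time and is no camera call; for the wrist camera it gives the pose at the moment of the call.
- env.hand_in(): hands the job in; it is judged then, once.
The state is a dict: "clock": time; "qpos": joint angles; "joint_vel": joint speeds; "effort": joint torques, N m; "position": TCP position; "tcp_rot": TCP orientation; "wrist_force": force on the tool from outside, world axes, zero at the start; "torque": the same for the moment, N m; "gripper_width": finger opening in m; "gripper_force": force on a finger pad.
Only numpy, scipy, OpenCV 4.12 (cv2) and the standard library are available. Lean on these libraries where they do the work, as an engineer would, in place of code of your own. Each camera call takes 0.05 s, during which the arm holds its last target. There are 200 camera calls.

### The job

Lay the wooden tray for the table with the smaller of each kind from among the loose things on the open worktop to its left (the stores along the back wall, on the rack and by the chopping board are not meant): gently stand the smaller carton upright in the insert with the oblong pocket, the smaller shaker upright in the insert with the narrow round pocket, and the garlic (the smaller bulb) in the insert with the wide shallow dish, each down on the floor of its pocket. Leave the larger carton, the larger shaker, the onion and the lemon where they are.

Things in the scene. Friction and masses are not known exactly. Their poses are not given: they have to be found in the camera images.
- small_carton_center (a point): Smaller carton, on the open worktop left of the tray, an upright printed box 40 mm (its x) x 58 mm (its y) x 86 mm high, about 0.12 kg; to go on the tray. The point is its centre, 43 mm above its underside; z up.
- small_shaker_center (a point): Smaller shaker, on the open worktop left of the tray, an upright round bottle with a ribbed screw cap, 36 mm in diameter, 88 mm high (the top 14 mm is cap and should not be gripped), about 0.2 kg; to go on the tray. The point is its centre, 44 mm above its underside; z up.
- garlic_center (a point): Bulb of garlic, on the open worktop left of the tray, 54 mm wide, 52 mm high with its tip, widest about half-way up, pale, about 0.06 kg; to go on the tray. The point is its centre, 26 mm above its underside; z up.
- big_carton_center (a point): Larger carton, upright, 46 (x) x 85 (y) x 140 mm high, behind the other loose things; stays where it is. The point is its centre, 70 mm up.
- big_shaker_center (a point): Larger shaker, same make as the smaller one but 46 mm in diameter and 106 mm high; stays where it is. The point is its centre, 53 mm up.
- onion_center (a point): Onion, 80 mm wide, 88 mm high with its tip, brown; stays where it is. The point is its centre, 44 mm up.
- lemon_center (a point): Lemon lying on the worktop, 71 x 53 x 54 mm; stays where it is. The point is its centre, 27 mm up.
- oblong_insert_floor (a point): Oblong pocket: a fixed light-wood insert, 90 x 90 mm square outside, in the tray of dark wood; a rectangular pocket 60 mm (x) x 78 mm (y) and 16 mm deep, for the smaller carton, whose 58 mm side goes along the 78 mm. The point is the middle of the pocket's floor, 10 mm above the worktop; z up. The inserts stand 95 mm apart in a row along their y axis; their order varies.
- narrow_insert_floor (a point): Narrow round pocket: a fixed light-wood insert, 90 x 90 mm square outside, in the tray of dark wood; a round pocket 54 mm across and 16 mm deep, for the smaller shaker. The point is the middle of the pocket's floor, 10 mm above the worktop; axes as those of the oblong pocket (y along the row).
- dish_insert_floor (a point): Wide shallow dish: a fixed light-wood insert, 90 x 90 mm square outside, in the tray of dark wood; a round dish 80 mm across and 9 mm deep, for the garlic. The point is the middle of the dish's floor, 10 mm above the worktop; y along the row of inserts. The fixed tray under the inserts is 104 x 300 mm, its rim 16 mm above the worktop, with low steel bar handles at its ends.
There are look-alikes about, which are no part of the job. What is shaped like the part that bears small_carton_center but orange or purple is not meant.

How it is judged:
By the outcome, as a careful person would: the job done as asked, in the order asked, and still so for the second after the job is handed in, with the robot touching nothing.
It also fails if it takes over 96 s, if anything falls off the work surface, if the arm or the gripper's body presses on something with over 40 N, if the wrist force passes 120 N, or if a joint passes its speed limit or range.

## Working session

There is one attempt and no reset: what is moved stays moved. The work goes in short steps, Python scripts to look and compute and a shell command to move; the robot and the scene stay as the last step left them, time stands still between calls to the robot, and variables do not carry over. Pictures are saved under pics/ and viewed, at most 14 in all, crops included, and the job is handed in when it is done.

```bash
mkdir -p pics; ls
python3 - <<'E'
from station import env
import cv2,numpy as np
np.set_printoptions(precision=4,suppress=True)
s=env.get_state();print(s,env.pinch_z)
for n in("scene","top"):
    im=env.grab_frame(n);cv2.imwrite(f"pics/{n}0.png",im[...,::-1]);m=env.camera_model(n);print(n,m)
E
```

```text
pics
{'clock': 0.0, 'qpos': array([ 1.1681,  0.4694, -0.0486,  1.5337,  0.0241,  1.141 , -0.0823]), 'joint_vel': array([ 0.0008,  0.0003, -0.0002, -0.0013,  0.0006, -0.0022,  0.0001]), 'effort': array([  0.0002, -50.798 ,  -0.0807, -23.6159,  -0.0614,   0.0378,
         0.0002]), 'position': array([ 0.2463, -0.6278,  0.2215]), 'tcp_rot': array([-0.001 ,  0.9826,  0.1858, -0.0002]), 'wrist_force': array([ 0.2028,  0.1375, -0.1526]), 'torque': array([0.0213, 0.0064, 0.0286]), 'gripper_force': 0.0, 'gripper_width': 0.0869945468658238} 0.0187
scene {'fx': 516.744180762106, 'fy': 516.744180762106, 'cx': 318.2760808870791, 'cy': 240.30537307178545, 'pose': array([[-0.5029,  0.4496, -0.7382, -0.4485],
       [-0.8643, -0.2585,  0.4314,  0.7957],
       [ 0.0031,  0.855 ,  0.5186,  0.8242],
       [ 0.    ,  0.    ,  0.    ,  1.    ]])}
top {'fx': 600.4384954849063, 'fy': 600.4384954849063, 'cx': 316.5043767983436, 'cy': 247.64475994699868, 'pose': array([[-0.3507,  0.743 , -0.5701, -0.4415],
       [-0.9365, -0.2771,  0.2149,  0.5458],
       [ 0.0017,  0.6093,  0.793 ,  1.5095],
       [ 0.    ,  0.    ,  0.    ,  1.    ]])}
```

View pics/scene0.png

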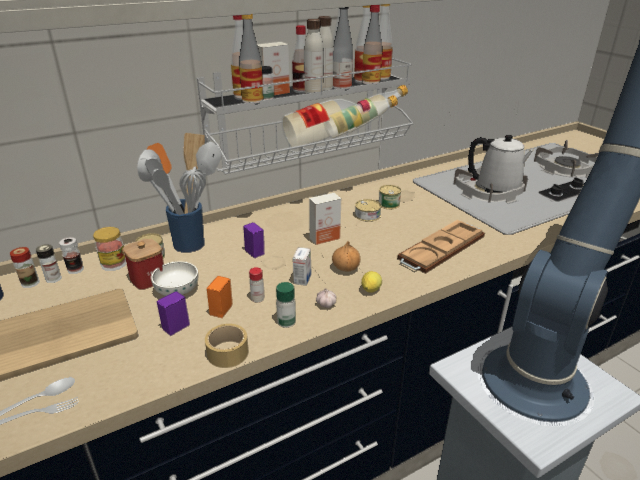

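View pics/top0.png

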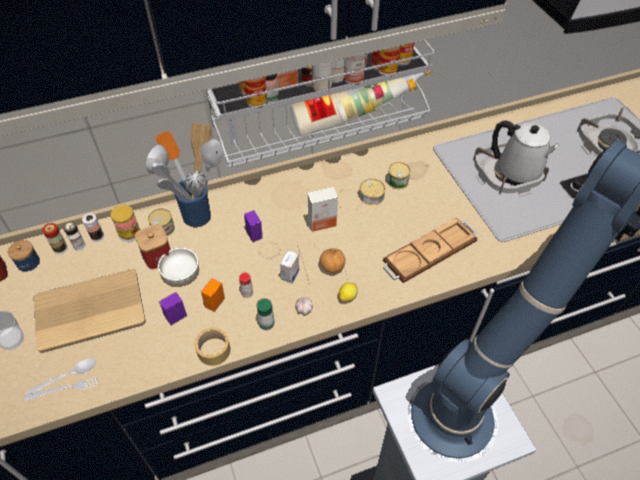

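Scene and top show: white small carton (top 290,265), red-capped shaker (246,285), the larger green one (265,313), garlic (304,306), onion (332,260), lemon (348,292), tray (430,250). Next are enlarged crops.

```bash
cat > h.py <<'E'
import cv2,numpy as np
from station import env
np.set_printoptions(precision=4,suppress=True)
def ray(m,u,v):
    d=np.array([(u-m['cx'])/m['fx'],-(v-m['cy'])/m['fy'],-1.]);P=np.array(m['pose'])
    return P[:3,3],P[:3,:3]@d
def onplane(m,u,v,z):
    o,d=ray(m,u,v);return o+d*(z-o[2])/d[2]
def proj(m,p):
    P=np.array(m['pose']);c=P[:3,:3].T@(np.array(p)-P[:3,3])
    return np.array([m['cx']+m['fx']*c[0]/-c[2],m['cy']-m['fy']*c[1]/-c[2]])
E
python3 - <<'E'
import cv2,numpy as np
t=cv2.imread("pics/top0.png");s=cv2.imread("pics/scene0.png")
a=cv2.resize(t[230:330,225:365],None,fx=5.7,fy=5.7,interpolation=cv2.INTER_CUBIC)
b=cv2.resize(t[210:290,375:485],None,fx=7,fy=7,interpolation=cv2.INTER_CUBIC)
c=cv2.resize(s[240:335,235:390],None,fx=5,fy=5,interpolation=cv2.INTER_CUBIC)
cv2.imwrite("pics/a.png",a);cv2.imwrite("pics/b.png",b);cv2.imwrite("pics/c.png",c)
E
```

```text
(no output)
```

View pics/a.png

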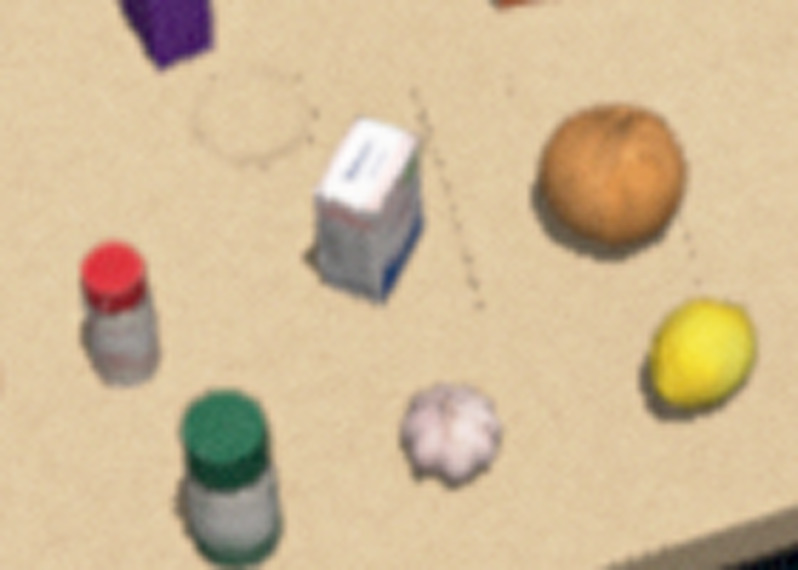

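View pics/b.png

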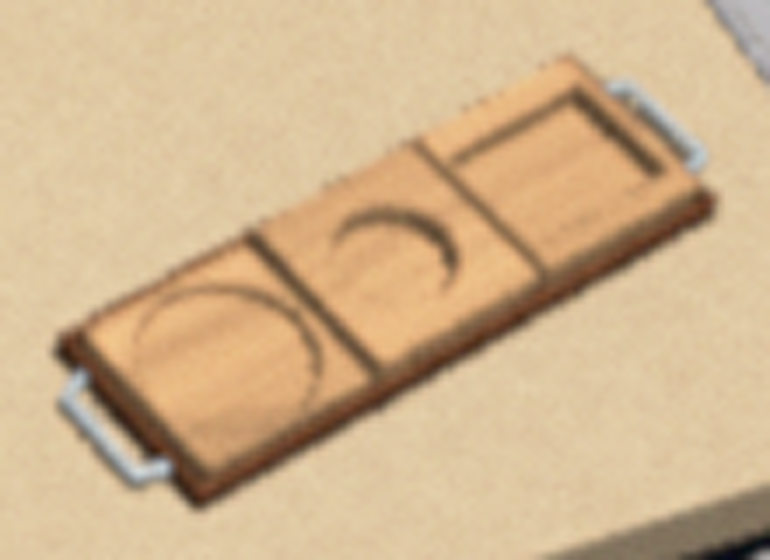

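View pics/c.png

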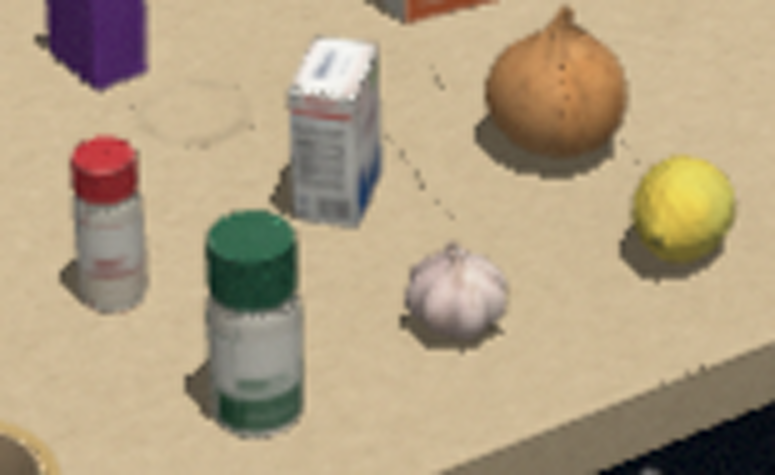

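Crop a gives carton top corners (368,118),(418,135),(380,212),(318,188), red cap top (113,268), garlic (450,435). Crop b gives the tray order from the left: dish, narrow, oblong.

Run:
```python
from h import *
T=env.camera_model("top");S=env.camera_model("scene")
A=lambda u,v:((u+.5)/5.7-.5+225,(v+.5)/5.7-.5+230)
B=lambda u,v:((u+.5)/7-.5+375,(v+.5)/7-.5+210)
C=lambda u,v:((u+.5)/5-.5+235,(v+.5)/5-.5+240)
def show(n,M,f,pts,z):
    P=np.array([onplane(M,*f(*p),z) for p in pts]);print(n,P[:,:2].tolist() if 0 else P[:,:2].round(4).tolist(),'mean',P.mean(0)[:2]);
    if len(P)==4:
        E=np.roll(P,-1,0)-P;print('  edges',np.linalg.norm(E,axis=1),'ang',np.degrees(np.arctan2(E[:,1],E[:,0])))
    return P
show('cartonT',T,A,[(368,118),(418,135),(380,212),(318,188)],.086)
show('cartonS',S,C,[(315,37),(380,42),(352,107),(289,90)],.086)
show('shakT',T,A,[(113,268)],.088);show('shakS',S,C,[(104,154)],.088)
show('bigshT',T,A,[(225,425)],.106);show('bigshS',S,C,[(252,232)],.106)
show('garT',T,A,[(450,434)],.024);show('garS',S,C,[(457,297)],.024)
show('onionT',T,A,[(613,175)],.040)
show('lemT',T,A,[(703,353)],.027);show('lemS',S,C,[(684,208)],.027)
for z in(.019,.026):
    show(f'obl{z}',T,B,[(420,145),(568,58),(708,192),(545,275)],z)
    show(f'nar{z}',T,B,[(258,235),(412,147),(540,280),(383,368)],z)
    show(f'dish{z}',T,B,[(85,338),(248,238),(375,375),(208,475)],z)
def mask(n,lo,hi):
    im=cv2.cvtColor(cv2.imread(f'pics/{n}0.png'),cv2.COLOR_BGR2HSV)
    m=cv2.inRange(im,lo,hi);return m
```

```text
cartonT [[0.6012, 0.2398], [0.5816, 0.219], [0.5418, 0.2537], [0.5673, 0.2786]] mean [0.573  0.2478]
  edges [0.0286 0.0527 0.0357 0.0515] ang [-133.3629  138.9109   44.3179  -48.9034]
cartonS [[0.5999, 0.2474], [0.578, 0.2195], [0.5302, 0.2632], [0.5607, 0.2839]] mean [0.5672 0.2535]
  edges [0.0355 0.0647 0.0368 0.0536] ang [-128.1357  137.6202   34.248   -42.8932]
shakT [[0.5546, 0.3918]] mean [0.5546 0.3918]
shakS [[0.5523, 0.3929]] mean [0.5523 0.3929]
bigshT [[0.4346, 0.3691]] mean [0.4346 0.3691]
bigshS [[0.4345, 0.3693]] mean [0.4345 0.3693]
garT [[0.4405, 0.253]] mean [0.4405 0.253 ]
garS [[0.4348, 0.2563]] mean [0.4348 0.2563]
onionT [[0.5531, 0.12]] mean [0.5531 0.12  ]
lemT [[0.4393, 0.1144]] mean [0.4393 0.1144]
lemS [[0.437, 0.1156]] mean [0.437  0.1156]
obl0.019 [[0.5637, -0.2371], [0.5863, -0.3258], [0.4934, -0.3469], [0.4772, -0.2548]] mean [ 0.5301 -0.2912]
  edges [0.0915 0.0953 0.0935 0.0883] ang [ -75.6863 -167.2401  100.0154   11.5399]
nar0.019 [[0.5424, -0.1446], [0.5639, -0.2332], [0.4754, -0.2514], [0.4563, -0.1634]] mean [ 0.5095 -0.1981]
  edges [0.0911 0.0903 0.09   0.0881] ang [ -76.368  -168.3732  102.2491   12.3104]
dish0.019 [[0.5171, -0.0476], [0.5425, -0.1397], [0.4542, -0.1584], [0.4315, -0.0666]] mean [ 0.4863 -0.1031]
  edges [0.0955 0.0903 0.0945 0.0876] ang [ -74.5726 -168.0263  103.8485   12.5228]
obl0.026 [[0.559, -0.2335], [0.5815, -0.3217], [0.489, -0.3427], [0.4728, -0.251]] mean [ 0.5256 -0.2872]
  edges [0.0911 0.0948 0.0931 0.0879] ang [ -75.6863 -167.2401  100.0154   11.5399]
nar0.026 [[0.5378, -0.1414], [0.5592, -0.2295], [0.4711, -0.2476], [0.4521, -0.1601]] mean [ 0.5051 -0.1947]
  edges [0.0907 0.0899 0.0896 0.0877] ang [ -76.368  -168.3732  102.2491   12.3104]
dish0.026 [[0.5126, -0.0448], [0.5378, -0.1364], [0.45, -0.1551], [0.4274, -0.0637]] mean [ 0.4819 -0.1   ]
  edges [0.0951 0.0898 0.0941 0.0872] ang [ -74.5726 -168.0263  103.8485   12.5228]
```

```bash
cat >> h.py <<'E'
def rel(target,yawdir=None):
    "shift in current tool axes to target TCP xyz; yawdir: wanted closing-line angle (deg)"
    s=env.get_state();w,x,y,z=s['tcp_rot']
    from scipy.spatial.transform import Rotation as R
    M=R.from_quat([x,y,z,w]).as_matrix();d=M.T@(np.array(target)-s['position'])
    a=np.degrees(np.arctan2(M[1,1],M[0,1]));out=f"pos {s['position']} closing {a:.1f} width {s['gripper_width']:.4f} t {s['clock']:.1f} shift {d}"
    if yawdir is not None: out+=f" turn {-((yawdir-a+90)%180-90):.1f}"
    print(out)
E
python3 - <<'E'
from h import *
T=env.camera_model("top")
print('kettle',onplane(T,525,183,0)[:2],'bigcarton top',onplane(T,322,193,.14)[:2],'base',onplane(T,324,228,0)[:2])
rel([.45,-.2,.32])
E
```

```text
kettle [ 0.6559 -0.638 ] bigcarton top [0.7368 0.0839] base [0.7108 0.0855]
pos [ 0.2463 -0.6279  0.2216] closing -68.6 width 0.0870 t 0.1 shift [ 0.3459 -0.3241 -0.0979]
```

```bash
R='x'; python3 -m crank '[{"x":0.0432,"y":-0.0405,"z":-0.0122},{"x":0.0432,"y":-0.0405,"z":-0.0122},{"x":0.0432,"y":-0.0405,"z":-0.0122},{"x":0.0432,"y":-0.0405,"z":-0.0122}]'
python3 -m crank '[{"x":0.0432,"y":-0.0405,"z":-0.0122},{"x":0.0432,"y":-0.0405,"z":-0.0122},{"x":0.0432,"y":-0.0405,"z":-0.0122},{"x":0.0432,"y":-0.0405,"z":-0.0122},{"x":0}]'
python3 - <<'E'
from h import *
rel([.45,-.2,.32]);m=env.camera_model("wrist");print(m);cv2.imwrite("pics/w1.png",env.grab_frame("wrist")[...,::-1])
np.save("w1.npy",m,allow_pickle=True)
E
```

```text
pos [ 0.2463 -0.6279  0.2216] closing -68.6 width 0.0870 t 0.1 shift [ 0.3459 -0.3241 -0.0979]
{'fx': 418.3665166567501, 'fy': 418.3665166567501, 'cx': 317.7298043710269, 'cy': 234.30275619935873, 'pose': array([[ 0.3649,  0.9026,  0.2282,  0.3079],
       [-0.931 ,  0.354 ,  0.0888, -0.6035],
       [-0.0006, -0.2449,  0.9696,  0.3829],
       [ 0.    ,  0.    ,  0.    ,  1.    ]])}schema error: expected keys x, y, z, turn, gripper
schema error: expected keys x, y, z, turn, gripper
```

View pics/w1.png

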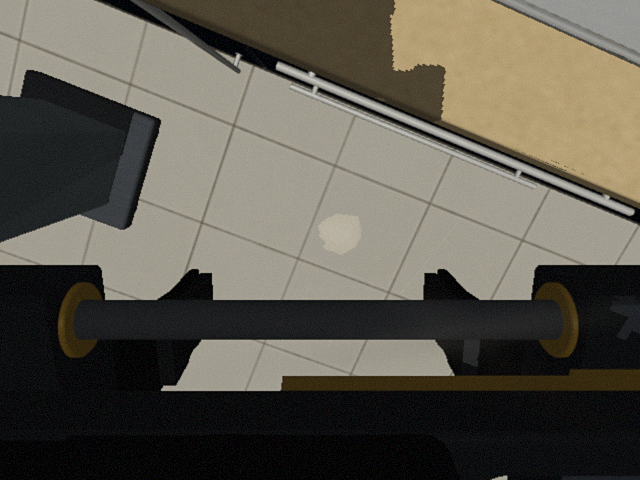

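The wrist view still shows the floor, because the moves were refused (every key is required). Resending.

```bash
python3 -m crank '[{"x":0.0432,"y":-0.0405,"z":-0.0122,"turn":0,"gripper":0},{"x":0.0432,"y":-0.0405,"z":-0.0122,"turn":0,"gripper":0},{"x":0.0432,"y":-0.0405,"z":-0.0122,"turn":0,"gripper":0},{"x":0.0432,"y":-0.0405,"z":-0.0122,"turn":0,"gripper":0}]'
python3 -m crank '[{"x":0.0432,"y":-0.0405,"z":-0.0122,"turn":0,"gripper":0},{"x":0.0432,"y":-0.0405,"z":-0.0122,"turn":0,"gripper":0},{"x":0.0432,"y":-0.0405,"z":-0.0122,"turn":0,"gripper":0},{"x":0.0432,"y":-0.0405,"z":-0.0122,"turn":0,"gripper":0},{"x":0,"y":0,"z":0,"turn":0,"gripper":0}]'
python3 - <<'E'
from h import *
rel([.45,-.2,.32]);m=env.camera_model("wrist");cv2.imwrite("pics/w2.png",env.grab_frame("wrist")[...,::-1])
np.save("w2.npy",m,allow_pickle=True)
for n,p in dict(obl=[.526,-.287,.026],nar=[.505,-.195,.026],dish=[.482,-.1,.026]).items():print(n,proj(m,p))
E
```

```text
clock: 0.65
position: [0.3488, -0.4125, 0.2716]
tcp_rot: [-0.0, 0.983, 0.186, 0.0]
wrist_force: [1.3, 0.2, -0.1]
gripper_width: 0.0872
gripper_force: 0.0
clock: 1.27
position: [0.4524, -0.1953, 0.3213]
tcp_rot: [0.0, 0.982, 0.191, 0.002]
wrist_force: [0.0, -0.8, -0.4]
gripper_width: 0.0872
gripper_force: 0.0
pos [ 0.4524 -0.1953  0.3213] closing -68.0 width 0.0872 t 1.3 shift [-0.004   0.0034  0.0013]
obl [421.9356 160.3495]
nar [335.6913 146.1762]
dish [244.6755 132.4712]
```

View pics/w2.png

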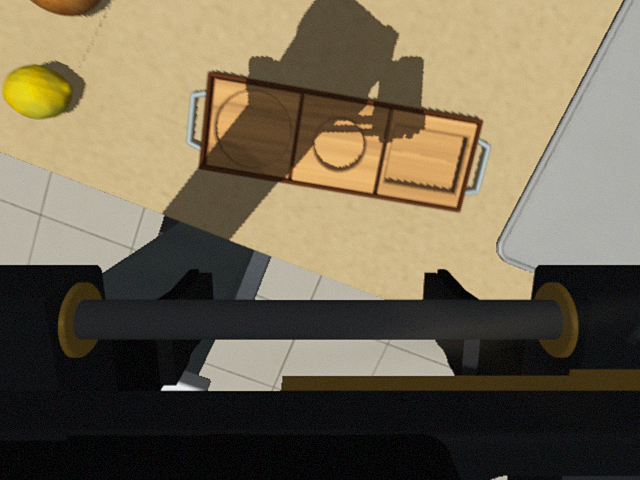

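The wrist view shows the tray with corners near (211,73), (482,121), (461,211), (202,167). Its pockets run dish (254,128), narrow (340,145), oblong (427,161).

Run:
```python
from h import *
m=np.load("w2.npy",allow_pickle=True).item()
im=cv2.imread("pics/w2.png");cv2.imwrite("pics/w2c.png",cv2.resize(im[60:220,180:500],None,fx=2.5,fy=2.5,interpolation=cv2.INTER_CUBIC))
P=np.array([onplane(m,*p,.016) for p in [(211,73),(482,121),(461,211),(202,167)]]);E=np.roll(P,-1,0)-P
print(P[:,:2],P.mean(0),np.linalg.norm(E,axis=1),np.degrees(np.arctan2(E[:,1],E[:,0])))
for n,p,z in [('dish',(254,128),.019),('nar',(340,145),.026),('obl',(427,161),.026)]:print(n,onplane(m,*p,z))
for z in(.019,.026):print(z,[onplane(m,*p,z)[:2] for p in [(300,95),(290,180),(388,107),(377,194)]])
```

```text
[[ 0.5253 -0.0454]
 [ 0.5884 -0.3316]
 [ 0.4915 -0.3551]
 [ 0.4287 -0.0672]] [ 0.5085 -0.1998  0.016 ] [0.2931 0.0997 0.2947 0.099 ] [ -77.5556 -166.3619  102.3127   12.7022]
dish [ 0.4897 -0.1066  0.019 ]
nar [ 0.5079 -0.1988  0.026 ]
obl [ 0.5274 -0.2924  0.026 ]
0.019 [array([ 0.5396, -0.1402]), array([ 0.4521, -0.1626]), array([ 0.5633, -0.2313]), array([ 0.4739, -0.2582])]
0.026 [array([ 0.5392, -0.1406]), array([ 0.453 , -0.1627]), array([ 0.5626, -0.2303]), array([ 0.4745, -0.2569])]
```

View pics/w2c.png

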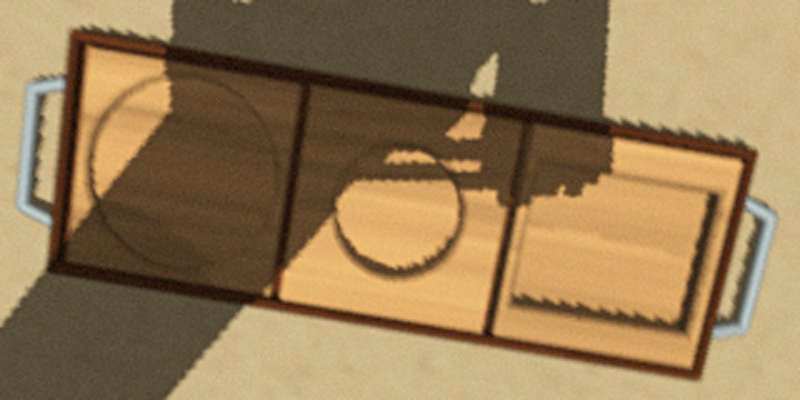

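Run:
```python
from h import *
rel([.53,.25,.30],45)
```

```text
pos [ 0.4508 -0.1985  0.3206] closing -68.3 width 0.0869 t 1.3 shift [ 0.2395 -0.3874  0.0204] turn 66.7
```

```bash
python3 -m crank '[{"x":0.03,"y":-0.0484,"z":0.0025,"turn":0,"gripper":0},{"x":0.03,"y":-0.0484,"z":0.0025,"turn":0,"gripper":0},{"x":0.03,"y":-0.0484,"z":0.0025,"turn":0,"gripper":0},{"x":0.03,"y":-0.0484,"z":0.0025,"turn":0,"gripper":0}]'
python3 -m crank '[{"x":0.03,"y":-0.0484,"z":0.0025,"turn":0,"gripper":0},{"x":0.03,"y":-0.0484,"z":0.0025,"turn":0,"gripper":0},{"x":0.03,"y":-0.0484,"z":0.0025,"turn":0,"gripper":0},{"x":0.03,"y":-0.0484,"z":0.0025,"turn":0,"gripper":0}]' | head -2
python3 -m crank '[{"x":0,"y":0,"z":0,"turn":-10.7,"gripper":0},{"x":0,"y":0,"z":0,"turn":-10.7,"gripper":0},{"x":0,"y":0,"z":0,"turn":-10.7,"gripper":0},{"x":0,"y":0,"z":0,"turn":-10.7,"gripper":0},{"x":0,"y":0,"z":0,"turn":-10.7,"gripper":0}]' | head -2
python3 -m crank '[{"x":0,"y":0,"z":0,"turn":-10.7,"gripper":0},{"x":0,"y":0,"z":0,"turn":-10.7,"gripper":0},{"x":0,"y":0,"z":0,"turn":-10.7,"gripper":0},{"x":0,"y":0,"z":0,"turn":-10.7,"gripper":0},{"x":0,"y":0,"z":0,"turn":-10.7,"gripper":0}]' | head -2
python3 -m crank '[{"x":0,"y":0,"z":0,"turn":-6.3,"gripper":0},{"x":0,"y":0,"z":0,"turn":0,"gripper":0}]'
python3 - <<'E'
from h import *
rel([.57,.25,.3],45);m=env.camera_model("wrist");cv2.imwrite("pics/w3.png",env.grab_frame("wrist")[...,::-1])
np.save("w3.npy",m,allow_pickle=True)
for n,p in dict(cart=[.57,.25,.086],shak=[.5535,.392,.088],gar=[.438,.254,.026]).items():print(n,proj(m,p))
E
```

```text
clock: 1.82
position: [0.4909, 0.023, 0.3096]
tcp_rot: [0.0, 0.983, 0.184, -0.0]
wrist_force: [-0.2, -0.3, -0.0]
gripper_width: 0.0874
gripper_force: 0.0
clock: 2.33
position: [0.5332, 0.2468, 0.2992]
clock: 2.95
position: [0.5328, 0.2452, 0.2991]
clock: 3.58
position: [0.5329, 0.2451, 0.299]
clock: 3.82
position: [0.5328, 0.2455, 0.2991]
tcp_rot: [-0.0, 0.387, 0.922, -0.001]
wrist_force: [-0.4, 0.6, 0.9]
gripper_width: 0.087
gripper_force: 0.0
pos [0.5328 0.2455 0.2991] closing 44.5 width 0.0870 t 3.8 shift [-0.0229  0.0297 -0.001 ] turn -0.5
cart [350.7128 229.0274]
shak [456.792  100.2854]
gar [256.998  122.6506]
```

View pics/w3.png

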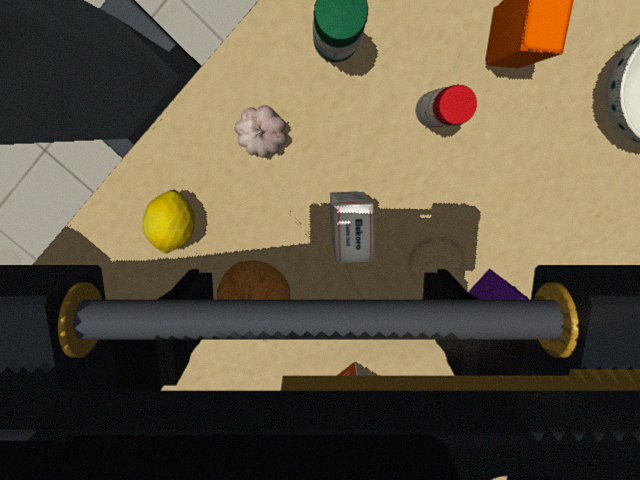

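The wrist view shows the carton's top face with corners near (332,206), (371,205), (374,261), (337,263). The red cap is at (458,104) and the garlic at (261,131).

Run:
```python
from h import *
m=np.load("w3.npy",allow_pickle=True).item();im=cv2.imread("pics/w3.png");H=cv2.cvtColor(im,cv2.COLOR_BGR2HSV)
P=np.array([onplane(m,*p,.086) for p in [(332,206),(371,205),(374,261),(337,263)]]);E=np.roll(P,-1,0)-P
print(P[:,:2],P.mean(0),np.linalg.norm(E,axis=1),np.degrees(np.arctan2(E[:,1],E[:,0])))
def cc(lo,hi,box):
    k=cv2.inRange(H,lo,hi);k2=np.zeros_like(k);a,b,c,d=box;k2[b:d,a:c]=k[b:d,a:c]
    c=max(cv2.findContours(k2,0,1)[0],key=cv2.contourArea);return cv2.minEnclosingCircle(c)
r=cc((165,120,100),(180,255,255),(420,70,490,140));r2=cc((0,150,100),(5,255,255),(420,70,490,140));print(r,r2,onplane(m,*r[0],.088))
g=cc((0,0,120),(180,75,255),(225,95,295,165));print(g,onplane(m,*g[0],.026))
print('bigsh',onplane(m,341,14,.106),'lemon',onplane(m,168,221,.027))
cv2.imwrite("pics/w3c.png",cv2.resize(im[170:280,300:400],None,fx=5,fy=5,interpolation=cv2.INTER_CUBIC))
```

```text
[[0.5425 0.2531]
 [0.5671 0.2786]
 [0.6076 0.2437]
 [0.5843 0.218 ]] [0.5754 0.2484 0.086 ] [0.0354 0.0535 0.0347 0.0546] [  45.9715  -40.7263 -132.2526  139.8818]
((457.291259765625, 104.42718505859375), 19.60952377319336) ((456.0, 103.25), 1.250100016593933) [0.5564 0.3901 0.088 ]
((259.1099853515625, 130.2097930908203), 25.790531158447266) [0.4445 0.2501 0.026 ]
bigsh [0.4384 0.3664 0.106 ] lemon [0.4387 0.1135 0.027 ]
```

View pics/w3c.png

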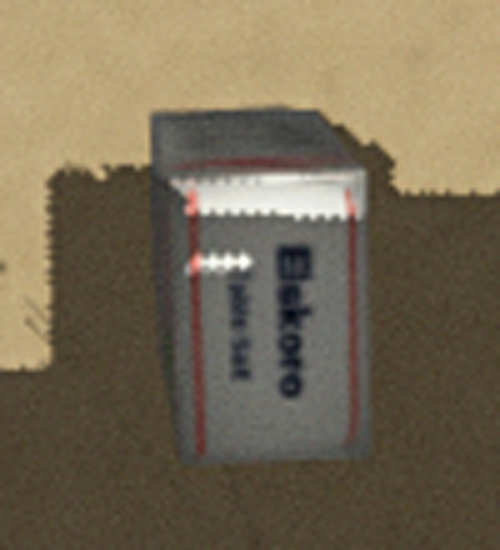

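Run:
```python
from h import *
rel([.574,.249,.032],48.5)
```

```text
pos [0.5327 0.2458 0.2993] closing 44.5 width 0.0869 t 3.9 shift [-0.0267  0.0321  0.2673] turn -4.0
```

```bash
python3 -m crank '[{"x":-0.0267,"y":0.0321,"z":0.05,"turn":0,"gripper":0},{"x":0,"y":0,"z":0.05,"turn":-4,"gripper":0},{"x":0,"y":0,"z":0.05,"turn":0,"gripper":0},{"x":0,"y":0,"z":0,"turn":0,"gripper":0}]'
python3 - <<'E'
from h import *
rel([.574,.249,.032],48.5)
E
```

```text
clock: 4.38
position: [0.5702, 0.2483, 0.1482]
tcp_rot: [-0.003, 0.353, 0.935, -0.003]
wrist_force: [0.2, -0.3, 0.4]
gripper_width: 0.087
gripper_force: 0.0
pos [0.5702 0.2483 0.1482] closing 48.6 width 0.0870 t 4.4 shift [-0.0027  0.004   0.1161] turn 0.1
```

```bash
python3 -m crank '[{"x":-0.0027,"y":0.004,"z":0.04,"turn":0,"gripper":0},{"x":0,"y":0,"z":0.04,"turn":0,"gripper":0},{"x":0,"y":0,"z":0.025,"turn":0,"gripper":0},{"x":0,"y":0,"z":0.011,"turn":0,"gripper":0},{"x":0,"y":0,"z":0,"turn":0,"gripper":0}]'
python3 -m crank '[{"x":0,"y":0,"z":0,"turn":0,"gripper":0.45},{"x":0,"y":0,"z":0,"turn":0,"gripper":0.6},{"x":0,"y":0,"z":0,"turn":0,"gripper":0.7},{"x":0,"y":0,"z":0,"turn":0,"gripper":0.7},{"x":0,"y":0,"z":0,"turn":0,"gripper":0.7}]'
```

```text
clock: 5.0
position: [0.577, 0.2526, 0.0369]
tcp_rot: [0.0, 0.353, 0.936, 0.0]
wrist_force: [-0.8, 0.2, 1.0]
gripper_width: 0.0871
gripper_force: 0.0
clock: 5.62
position: [0.5765, 0.252, 0.0362]
tcp_rot: [-0.0, 0.353, 0.936, -0.0]
wrist_force: [-1.8, -2.1, 1.4]
gripper_width: 0.0447
gripper_force: 0.8
```

```bash
python3 -m crank '[{"x":0,"y":0,"z":0,"turn":0,"gripper":0.7},{"x":0,"y":0,"z":0,"turn":0,"gripper":0.7},{"x":0,"y":0,"z":0,"turn":0,"gripper":0.7}]'
python3 -m crank '[{"x":0,"y":0,"z":-0.02,"turn":0,"gripper":0.7},{"x":0,"y":0,"z":-0.04,"turn":0,"gripper":0.7},{"x":0,"y":0,"z":-0.05,"turn":0,"gripper":0.7},{"x":0,"y":0,"z":-0.04,"turn":0,"gripper":0.7},{"x":0,"y":0,"z":0,"turn":0,"gripper":0.7}]'
python3 - <<'E'
from h import *
rel([.529,-.292,.18],12.5)
cv2.imwrite("pics/w4.png",env.grab_frame("wrist")[...,::-1])
E
```

```text
clock: 6.0
position: [0.5766, 0.2521, 0.036]
tcp_rot: [0.0, 0.353, 0.936, -0.0]
wrist_force: [-0.5, -0.4, -0.8]
gripper_width: 0.0396
gripper_force: 29.9
clock: 6.62
position: [0.5781, 0.2546, 0.1913]
tcp_rot: [0.003, 0.352, 0.936, 0.003]
wrist_force: [0.3, 1.9, -2.3]
gripper_width: 0.0391
gripper_force: 29.9
pos [0.5781 0.2546 0.1913] closing 48.7 width 0.0391 t 6.6 shift [-0.3234 -0.4434  0.0085] turn 36.2
```

View pics/w4.png

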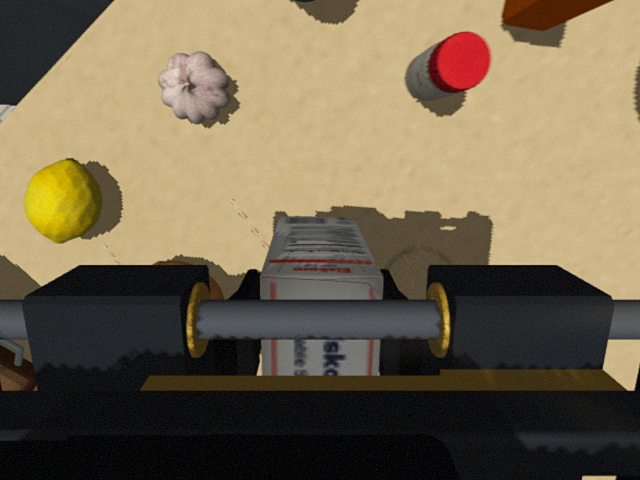

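Wrist view: the carton is held upright between the fingers. Carrying it to the oblong pocket.

```bash
python3 -m crank '[{"x":-0.0323,"y":-0.0443,"z":0,"turn":0,"gripper":0.7},{"x":-0.0323,"y":-0.0443,"z":0,"turn":0,"gripper":0.7},{"x":-0.0323,"y":-0.0443,"z":0,"turn":0,"gripper":0.7},{"x":-0.0323,"y":-0.0443,"z":0,"turn":0,"gripper":0.7},{"x":-0.0323,"y":-0.0443,"z":0,"turn":0,"gripper":0.7}]' | tail -2
python3 -m crank '[{"x":-0.0323,"y":-0.0443,"z":0,"turn":0,"gripper":0.7},{"x":-0.0323,"y":-0.0443,"z":0,"turn":0,"gripper":0.7},{"x":-0.0323,"y":-0.0443,"z":0,"turn":0,"gripper":0.7},{"x":-0.0323,"y":-0.0443,"z":0,"turn":0,"gripper":0.7},{"x":-0.0323,"y":-0.0443,"z":0,"turn":0,"gripper":0.7}]' | tail -2
python3 -m crank '[{"x":0,"y":0,"z":0,"turn":9,"gripper":0.7},{"x":0,"y":0,"z":0,"turn":9,"gripper":0.7},{"x":0,"y":0,"z":0,"turn":9,"gripper":0.7},{"x":0,"y":0,"z":0,"turn":9,"gripper":0.7},{"x":0,"y":0,"z":0,"turn":0,"gripper":0.7}]'
python3 - <<'E'
from h import *
rel([.529,-.292,.09],12.5)
E
```

```text
gripper_width: 0.0394
gripper_force: 29.9
gripper_width: 0.0395
gripper_force: 29.9
clock: 8.55
position: [0.5262, -0.2935, 0.1851]
tcp_rot: [-0.001, 0.624, 0.782, -0.0]
wrist_force: [0.2, -0.2, -0.7]
gripper_width: 0.0397
gripper_force: 29.9
pos [ 0.5262 -0.2935  0.1851] closing 12.8 width 0.0397 t 8.6 shift [0.0007 0.0032 0.0951] turn 0.3
```

```bash
python3 -m crank '[{"x":0.001,"y":0.0032,"z":0.05,"turn":0.3,"gripper":0.7},{"x":0,"y":0,"z":0.04,"turn":0,"gripper":0.7},{"x":0,"y":0,"z":0,"turn":0,"gripper":0.7},{"x":0,"y":0,"z":0,"turn":0,"gripper":0.7}]'
python3 - <<'E'
from h import *
rel([.529,-.292,.05],12.5);m=env.camera_model("wrist")
cv2.imwrite("pics/s5.png",cv2.resize(env.grab_frame("top")[...,::-1][190:290,375:505],None,fx=6,fy=6,interpolation=cv2.INTER_CUBIC))
E
```

```text
clock: 9.05
position: [0.5309, -0.2921, 0.0973]
tcp_rot: [0.001, 0.626, 0.78, 0.001]
wrist_force: [-0.5, 0.2, -1.9]
gripper_width: 0.0393
gripper_force: 29.9
pos [ 0.5309 -0.2921  0.0973] closing 12.5 width 0.0393 t 9.1 shift [ 0.0005 -0.0019  0.0473] turn -0.0
```

View pics/s5.png

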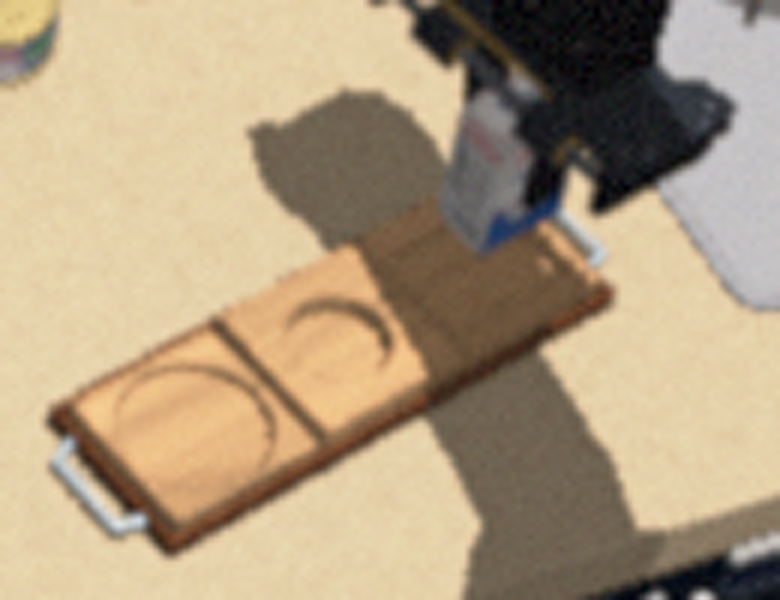

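The top crop shows the carton upright over the oblong pocket and square to it. Lowering it.

```bash
python3 -m crank '[{"x":0.0005,"y":-0.0019,"z":0.02,"turn":0,"gripper":0.7},{"x":0,"y":0,"z":0.015,"turn":0,"gripper":0.7},{"x":0,"y":0,"z":0.01,"turn":0,"gripper":0.7},{"x":0,"y":0,"z":0.002,"turn":0,"gripper":0.7},{"x":0,"y":0,"z":0,"turn":0,"gripper":0.7}]'
```

```text
clock: 9.72
position: [0.5282, -0.2919, 0.0492]
tcp_rot: [0.0, 0.626, 0.779, 0.0]
wrist_force: [-0.6, 1.2, -1.9]
gripper_width: 0.0392
gripper_force: 29.9
```

```bash
python3 -m crank '[{"x":0,"y":0,"z":0.0015,"turn":0,"gripper":0.7},{"x":0,"y":0,"z":0,"turn":0,"gripper":0.7},{"x":0,"y":0,"z":0,"turn":0,"gripper":0.7}]'; python3 -m crank '[{"x":0,"y":0,"z":0.0015,"turn":0,"gripper":0.7},{"x":0,"y":0,"z":0,"turn":0,"gripper":0.7},{"x":0,"y":0,"z":0,"turn":0,"gripper":0.7}]'
```

```text
clock: 10.1
position: [0.5281, -0.2921, 0.0479]
tcp_rot: [0.0, 0.627, 0.779, 0.0]
wrist_force: [-0.3, 0.5, -1.8]
gripper_width: 0.0396
gripper_force: 29.9
clock: 10.48
position: [0.528, -0.2921, 0.0462]
tcp_rot: [0.0, 0.627, 0.779, -0.0]
wrist_force: [-0.4, 0.4, -1.9]
gripper_width: 0.039
gripper_force: 29.9
```

```bash
python3 -m crank '[{"x":0,"y":0,"z":0.001,"turn":0,"gripper":0.7},{"x":0,"y":0,"z":0,"turn":0,"gripper":0.7},{"x":0,"y":0,"z":0,"turn":0,"gripper":0.7}]'; python3 -m crank '[{"x":0,"y":0,"z":0.001,"turn":0,"gripper":0.7},{"x":0,"y":0,"z":0,"turn":0,"gripper":0.7},{"x":0,"y":0,"z":0,"turn":0,"gripper":0.7}]'
```

```text
clock: 10.85
position: [0.5281, -0.2921, 0.046]
tcp_rot: [0.0, 0.627, 0.779, -0.0]
wrist_force: [-2.7, 0.7, 5.8]
gripper_width: 0.0394
gripper_force: 29.9
clock: 11.22
position: [0.5281, -0.2921, 0.046]
tcp_rot: [0.0, 0.627, 0.779, -0.001]
wrist_force: [-4.6, 1.4, 11.0]
gripper_width: 0.0393
gripper_force: 29.9
```

Contact at the expected height. Releasing.

```bash
python3 -m crank '[{"x":0,"y":0,"z":-0.0012,"turn":0,"gripper":0.7},{"x":0,"y":0,"z":0,"turn":0,"gripper":0.5},{"x":0,"y":0,"z":0,"turn":0,"gripper":0.3},{"x":0,"y":0,"z":0,"turn":0,"gripper":0.2},{"x":0,"y":0,"z":0,"turn":0,"gripper":0.1}]'
python3 -m crank '[{"x":0,"y":0,"z":-0.02,"turn":0,"gripper":0.1},{"x":0,"y":0,"z":-0.06,"turn":0,"gripper":0},{"x":0,"y":0,"z":-0.06,"turn":0,"gripper":0},{"x":0,"y":0,"z":-0.02,"turn":0,"gripper":0},{"x":0,"y":0,"z":0,"turn":0,"gripper":0}]'
python3 - <<'E'
from h import *
rel([.555,.391,.2],60)
E
```

```text
clock: 11.85
position: [0.528, -0.292, 0.0452]
tcp_rot: [-0.0, 0.626, 0.779, 0.0]
wrist_force: [-1.2, 0.9, 0.5]
gripper_width: 0.0661
gripper_force: 0.0
clock: 12.48
position: [0.5287, -0.2922, 0.2075]
tcp_rot: [0.002, 0.627, 0.779, 0.0]
wrist_force: [0.7, 0.1, -0.4]
gripper_width: 0.0867
gripper_force: 0.0
pos [ 0.5287 -0.2922  0.2075] closing 12.4 width 0.0867 t 12.5 shift [0.6616 0.1724 0.006 ] turn -47.6
```

```bash
python3 -m crank '[{"x":0.0551,"y":0.0144,"z":0,"turn":0,"gripper":0},{"x":0.0551,"y":0.0144,"z":0,"turn":0,"gripper":0},{"x":0.0551,"y":0.0144,"z":0,"turn":0,"gripper":0},{"x":0.0551,"y":0.0144,"z":0,"turn":0,"gripper":0}]' | tail -1
python3 -m crank '[{"x":0.0551,"y":0.0144,"z":0,"turn":0,"gripper":0},{"x":0.0551,"y":0.0144,"z":0,"turn":0,"gripper":0},{"x":0.0551,"y":0.0144,"z":0,"turn":0,"gripper":0},{"x":0.0551,"y":0.0144,"z":0,"turn":0,"gripper":0}]' | tail -1
python3 -m crank '[{"x":0.0551,"y":0.0144,"z":0,"turn":0,"gripper":0},{"x":0.0551,"y":0.0144,"z":0,"turn":0,"gripper":0},{"x":0.0551,"y":0.0144,"z":0,"turn":0,"gripper":0},{"x":0.0551,"y":0.0144,"z":0,"turn":0,"gripper":0}]' | tail -1
python3 -m crank '[{"x":0,"y":0,"z":0,"turn":-9.5,"gripper":0},{"x":0,"y":0,"z":0,"turn":-9.5,"gripper":0},{"x":0,"y":0,"z":0,"turn":-9.5,"gripper":0},{"x":0,"y":0,"z":0,"turn":-9.5,"gripper":0},{"x":0,"y":0,"z":0,"turn":-9.5,"gripper":0}]' | tail -1
python3 - <<'E'
from h import *
rel([.555,.391,.04],60);m=env.camera_model("wrist");im=env.grab_frame("wrist")[...,::-1].copy();cv2.imwrite("pics/w6.png",im);np.save("w6.npy",m,allow_pickle=True)
H=cv2.cvtColor(im,cv2.COLOR_BGR2HSV);k=cv2.inRange(H,(165,120,60),(180,255,255))
c=max(cv2.findContours(k,0,1)[0],key=cv2.contourArea);print(cv2.boundingRect(c),proj(m,[.556,.390,.088]))
E
```

```text
gripper_force: 0.0
gripper_force: 0.0
gripper_force: 0.0
gripper_force: 0.0
pos [0.5537 0.3899 0.2026] closing 60.3 width 0.0872 t 14.6 shift [-0.0009  0.0022  0.1626] turn 0.3
(299, 205, 47, 51) [320.3892 233.3603]
```

```bash
python3 -m crank '[{"x":-0.001,"y":0.002,"z":0.05,"turn":0.3,"gripper":0},{"x":0,"y":0,"z":0.05,"turn":0,"gripper":0},{"x":0,"y":0,"z":0.04,"turn":0,"gripper":0},{"x":0,"y":0,"z":0.025,"turn":0,"gripper":0},{"x":0,"y":0,"z":0,"turn":0,"gripper":0}]'
python3 - <<'E'
from h import *
rel([.555,.391,.036],60)
E
```

```text
clock: 15.28
position: [0.5552, 0.391, 0.0378]
tcp_rot: [-0.001, 0.262, 0.965, -0.002]
wrist_force: [-0.8, -0.0, 0.0]
gripper_width: 0.0867
gripper_force: 0.0
pos [0.5552 0.391  0.0378] closing 59.6 width 0.0867 t 15.3 shift [ 0.0002 -0.0001  0.0018] turn -0.4
```

```bash
python3 -m crank '[{"x":0,"y":0,"z":0.003,"turn":0,"gripper":0.45},{"x":0,"y":0,"z":0,"turn":0,"gripper":0.6},{"x":0,"y":0,"z":0,"turn":0,"gripper":0.75},{"x":0,"y":0,"z":0,"turn":0,"gripper":0.75},{"x":0,"y":0,"z":0,"turn":0,"gripper":0.75}]' | tail -1
python3 -m crank '[{"x":0,"y":0,"z":0,"turn":0,"gripper":0.75},{"x":0,"y":0,"z":0,"turn":0,"gripper":0.75},{"x":0,"y":0,"z":0,"turn":0,"gripper":0.75},{"x":0,"y":0,"z":0,"turn":0,"gripper":0.75}]'
```

```text
gripper_force: 0.0
clock: 16.4
position: [0.5564, 0.392, 0.0374]
tcp_rot: [0.0, 0.262, 0.965, -0.0]
wrist_force: [-0.5, -1.0, 1.0]
gripper_width: 0.0341
gripper_force: 30.0
```

```bash
python3 -m crank '[{"x":0,"y":0,"z":-0.02,"turn":0,"gripper":0.75},{"x":0,"y":0,"z":-0.05,"turn":0,"gripper":0.75},{"x":0,"y":0,"z":-0.05,"turn":0,"gripper":0.75},{"x":0,"y":0,"z":-0.04,"turn":0,"gripper":0.75},{"x":0,"y":0,"z":0,"turn":0,"gripper":0.75}]'
python3 - <<'E'
from h import *
rel([.508,-.1995,.19],40);cv2.imwrite("pics/w7.png",env.grab_frame("wrist")[...,::-1])
E
```

```text
clock: 17.02
position: [0.5571, 0.3944, 0.2024]
tcp_rot: [0.002, 0.262, 0.965, 0.003]
wrist_force: [-0.3, 0.0, -2.5]
gripper_width: 0.0344
gripper_force: 30.0
pos [0.5571 0.3944 0.2024] closing 59.6 width 0.0344 t 17.0 shift [-0.2578 -0.5374  0.0088] turn 19.6
```

View pics/w7.png

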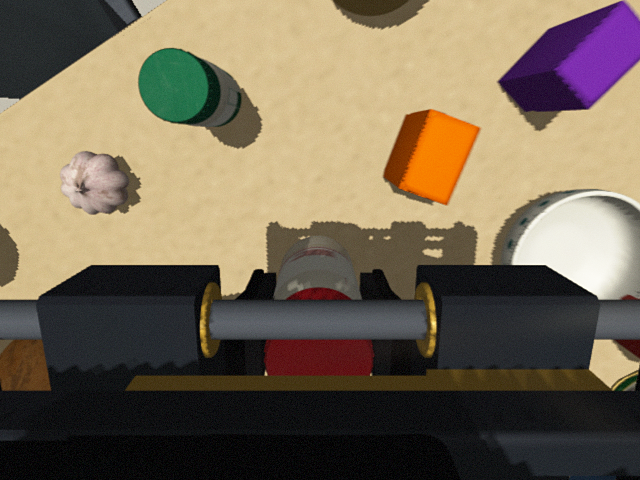

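Wrist view: the red-capped shaker is held upright, and the green shaker and the garlic are undisturbed. Carrying it.

```bash
python3 -m crank '[{"x":-0.0258,"y":-0.0537,"z":0,"turn":0,"gripper":0.75},{"x":-0.0258,"y":-0.0537,"z":0,"turn":0,"gripper":0.75},{"x":-0.0258,"y":-0.0537,"z":0,"turn":0,"gripper":0.75},{"x":-0.0258,"y":-0.0537,"z":0,"turn":0,"gripper":0.75},{"x":-0.0258,"y":-0.0537,"z":0,"turn":0,"gripper":0.75}]' | tail -1
python3 -m crank '[{"x":-0.0258,"y":-0.0537,"z":0,"turn":0,"gripper":0.75},{"x":-0.0258,"y":-0.0537,"z":0,"turn":0,"gripper":0.75},{"x":-0.0258,"y":-0.0537,"z":0,"turn":0,"gripper":0.75},{"x":-0.0258,"y":-0.0537,"z":0,"turn":0,"gripper":0.75},{"x":-0.0258,"y":-0.0537,"z":0,"turn":0,"gripper":0.75}]' | tail -1
python3 -m crank '[{"x":0,"y":0,"z":0.03,"turn":10,"gripper":0.75},{"x":0,"y":0,"z":0.03,"turn":10,"gripper":0.75},{"x":0,"y":0,"z":0,"turn":9,"gripper":0.75},{"x":0,"y":0,"z":0,"turn":0,"gripper":0.75}]'
python3 - <<'E'
from h import *
rel([.508,-.1995,.0474],12.5)
E
```

```text
gripper_force: 30.0
gripper_force: 30.0
clock: 18.82
position: [0.5063, -0.2015, 0.1361]
tcp_rot: [-0.001, 0.494, 0.869, -0.0]
wrist_force: [0.3, -0.3, -2.0]
gripper_width: 0.0344
gripper_force: 30.0
pos [ 0.5063 -0.2015  0.1361] closing 30.7 width 0.0344 t 18.8 shift [0.0007 0.0027 0.0887] turn 18.2
```

```bash
python3 -m crank '[{"x":0.0007,"y":0.0027,"z":0.02,"turn":9,"gripper":0.75},{"x":0,"y":0,"z":0.02,"turn":9,"gripper":0.75},{"x":0,"y":0,"z":0,"turn":0,"gripper":0.75},{"x":0,"y":0,"z":0,"turn":0,"gripper":0.75}]'
python3 - <<'E'
from h import *
rel([.508,-.1995,.0474],12.5)
E
```

```text
clock: 19.32
position: [0.5098, -0.1995, 0.0979]
tcp_rot: [0.0, 0.624, 0.782, 0.0]
wrist_force: [0.1, 0.3, -1.9]
gripper_width: 0.0343
gripper_force: 30.0
pos [ 0.5098 -0.1995  0.0979] closing 12.8 width 0.0343 t 19.3 shift [ 0.0004 -0.0018  0.0505] turn 0.3
```

```bash
python3 -m crank '[{"x":0.0004,"y":-0.0016,"z":0.02,"turn":0,"gripper":0.75},{"x":0,"y":0,"z":0.015,"turn":0,"gripper":0.75},{"x":0,"y":0,"z":0.01,"turn":0,"gripper":0.75},{"x":0,"y":0,"z":0.003,"turn":0,"gripper":0.75},{"x":0,"y":0,"z":0,"turn":0,"gripper":0.75}]'; python3 -m crank '[{"x":0,"y":0,"z":0.0015,"turn":0,"gripper":0.75},{"x":0,"y":0,"z":0,"turn":0,"gripper":0.75},{"x":0,"y":0,"z":0,"turn":0,"gripper":0.75}]'
```

```text
clock: 19.95
position: [0.5079, -0.1995, 0.0493]
tcp_rot: [-0.0, 0.625, 0.781, 0.0]
wrist_force: [0.2, 0.6, -1.6]
gripper_width: 0.0344
gripper_force: 30.0
clock: 20.32
position: [0.5078, -0.1997, 0.0481]
tcp_rot: [0.0, 0.625, 0.78, 0.0]
wrist_force: [0.4, 0.2, -1.9]
gripper_width: 0.0344
gripper_force: 30.0
```

```bash
python3 -m crank '[{"x":0,"y":0,"z":0.001,"turn":0,"gripper":0.75},{"x":0,"y":0,"z":0,"turn":0,"gripper":0.75},{"x":0,"y":0,"z":0,"turn":0,"gripper":0.75}]'; python3 -m crank '[{"x":0,"y":0,"z":0.001,"turn":0,"gripper":0.75},{"x":0,"y":0,"z":0,"turn":0,"gripper":0.75},{"x":0,"y":0,"z":0,"turn":0,"gripper":0.75}]'
```

```text
clock: 20.7
position: [0.5079, -0.1997, 0.0473]
tcp_rot: [0.0, 0.625, 0.78, -0.0]
wrist_force: [-0.9, -0.7, 3.3]
gripper_width: 0.0338
gripper_force: 30.0
clock: 21.08
position: [0.5079, -0.1998, 0.0472]
tcp_rot: [0.0, 0.625, 0.78, -0.001]
wrist_force: [-4.9, 0.1, 11.2]
gripper_width: 0.0343
gripper_force: 30.0
```

```bash
python3 -m crank '[{"x":0,"y":0,"z":-0.0012,"turn":0,"gripper":0.75},{"x":0,"y":0,"z":0,"turn":0,"gripper":0.55},{"x":0,"y":0,"z":0,"turn":0,"gripper":0.3},{"x":0,"y":0,"z":0,"turn":0,"gripper":0.2},{"x":0,"y":0,"z":0,"turn":0,"gripper":0.1}]'
python3 -m crank '[{"x":0,"y":0,"z":-0.02,"turn":0,"gripper":0.1},{"x":0,"y":0,"z":-0.06,"turn":0,"gripper":0},{"x":0,"y":0,"z":-0.06,"turn":0,"gripper":0},{"x":0,"y":0,"z":-0.02,"turn":0,"gripper":0},{"x":0,"y":0,"z":0,"turn":0,"gripper":0}]'
python3 - <<'E'
from h import *
rel([.441,.252,.2],12.5)
E
```

```text
clock: 21.7
position: [0.5077, -0.1996, 0.047]
tcp_rot: [-0.0, 0.625, 0.781, 0.0]
wrist_force: [0.1, -0.9, 0.1]
gripper_width: 0.0616
gripper_force: 0.0
clock: 22.32
position: [0.5083, -0.1998, 0.2088]
tcp_rot: [0.002, 0.625, 0.78, 0.0]
wrist_force: [-0.2, -0.8, -0.9]
gripper_width: 0.0872
gripper_force: 0.0
pos [ 0.5083 -0.1998  0.2088] closing 12.6 width 0.0872 t 22.3 shift [0.4556 0.0329 0.0077] turn 0.1
```

```bash
python3 -m crank '[{"x":0.057,"y":0.0041,"z":0,"turn":0,"gripper":0},{"x":0.057,"y":0.0041,"z":0,"turn":0,"gripper":0},{"x":0.057,"y":0.0041,"z":0,"turn":0,"gripper":0},{"x":0.057,"y":0.0041,"z":0,"turn":0,"gripper":0}]' | tail -1
python3 -m crank '[{"x":0.057,"y":0.0041,"z":0,"turn":0,"gripper":0},{"x":0.057,"y":0.0041,"z":0,"turn":0,"gripper":0},{"x":0.057,"y":0.0041,"z":0,"turn":0,"gripper":0},{"x":0.057,"y":0.0041,"z":0,"turn":0,"gripper":0},{"x":0,"y":0,"z":0,"turn":0,"gripper":0}]' | tail -1
python3 - <<'E'
from h import *
rel([.441,.252,.0093],12.5);m=env.camera_model("wrist");im=env.grab_frame("wrist")[...,::-1].copy();cv2.imwrite("pics/w8.png",im)
m4=None
H=cv2.cvtColor(im,cv2.COLOR_BGR2HSV);q=proj(m,[.441,.252,.026]);print('pred',q)
k=cv2.inRange(H,(0,0,40),(180,70,255));k2=np.zeros_like(k);u,v=q.astype(int);b=(max(v-65,0),min(v+65,262),u-65,u+65);k2[b[0]:b[1],b[2]:b[3]]=k[b[0]:b[1],b[2]:b[3]]
c=max(cv2.findContours(k2,0,1)[0],key=cv2.contourArea);r=cv2.boundingRect(c);e=cv2.minEnclosingCircle(c);print(r,e,cv2.contourArea(c),onplane(m,*e[0],.026))
# second ray pair: w3 garlic with this one
m3=np.load("w3.npy",allow_pickle=True).item()
o1,d1=ray(m3,259.1,130.2);o2,d2=ray(m,*e[0]);t=np.linalg.lstsq(np.c_[d1,-d2],o2-o1,rcond=None)[0];print(o1+d1*t[0],o2+d2*t[1])
E
```

```text
gripper_force: 0.0
gripper_force: 0.0
pos [0.4366 0.2574 0.2059] closing 13.2 width 0.0867 t 23.4 shift [-0.0067  0.0036  0.1965] turn 0.7
pred [322.3343 219.303 ]
(298, 193, 61, 59) ((327.3999938964844, 222.0), 31.390548706054688) 2573.5 [0.4457 0.2507 0.026 ]
[0.4448 0.2504 0.0292] [0.4454 0.2514 0.029 ]
```

```bash
python3 -c "
from h import *
rel([.4445,.251,.0095],12.5)"
```

```text
pos [0.4379 0.2542 0.2054] closing 13.0 width 0.0871 t 23.5 shift [-0.0046  0.0064  0.1959] turn 0.5
```

```bash
python3 -m crank '[{"x":-0.0046,"y":0.0064,"z":0.05,"turn":0.5,"gripper":0},{"x":0,"y":0,"z":0.05,"turn":0,"gripper":0},{"x":0,"y":0,"z":0.03,"turn":0,"gripper":0},{"x":0,"y":0,"z":0,"turn":0,"gripper":0}]' | head -2
python3 -c "
from h import *
rel([.4445,.251,.0095],12.5)"
```

```text
clock: 24.0
position: [0.4457, 0.2461, 0.0741]
pos [0.4457 0.2461 0.0741] closing 12.0 width 0.0870 t 24.0 shift [0.0052 0.0003 0.0646] turn -0.5
```

```bash
python3 -m crank '[{"x":0,"y":0,"z":0.02,"turn":0,"gripper":0},{"x":0,"y":0,"z":0,"turn":0,"gripper":0},{"x":0,"y":0,"z":0,"turn":0,"gripper":0},{"x":0,"y":0,"z":0,"turn":0,"gripper":0}]' | head -2
python3 -c "
from h import *
rel([.4445,.251,.0095],12.5)"
```

```text
clock: 24.5
position: [0.4478, 0.2497, 0.0578]
pos [0.4478 0.2497 0.0578] closing 12.1 width 0.0874 t 24.5 shift [ 0.0019 -0.003   0.0483] turn -0.4
```

```bash
python3 -m crank '[{"x":0.0015,"y":-0.003,"z":0.02,"turn":0,"gripper":0},{"x":0,"y":0,"z":0.015,"turn":0,"gripper":0},{"x":0,"y":0,"z":0.01,"turn":0,"gripper":0},{"x":0,"y":0,"z":0,"turn":0,"gripper":0},{"x":0,"y":0,"z":0,"turn":0,"gripper":0}]' 
python3 -c "
from h import *
rel([.4445,.251,.0095],12.5)"
```

```text
clock: 25.12
position: [0.4443, 0.2506, 0.0122]
tcp_rot: [0.0, 0.628, 0.778, 0.0]
wrist_force: [-0.4, -0.0, 0.2]
gripper_width: 0.087
gripper_force: 0.0
pos [0.4443 0.2506 0.0122] closing 12.1 width 0.0870 t 25.1 shift [0.0003 0.0003 0.0027] turn -0.4
```

```bash
python3 -m crank '[{"x":0,"y":0,"z":0.0015,"turn":0,"gripper":0.2},{"x":0,"y":0,"z":0,"turn":0,"gripper":0.4},{"x":0,"y":0,"z":0,"turn":0,"gripper":0.55},{"x":0,"y":0,"z":0,"turn":0,"gripper":0.55},{"x":0,"y":0,"z":0,"turn":0,"gripper":0.55}]' | tail -2
python3 -m crank '[{"x":0,"y":0,"z":0,"turn":0,"gripper":0.55},{"x":0,"y":0,"z":0,"turn":0,"gripper":0.55},{"x":0,"y":0,"z":0,"turn":0,"gripper":0.55}]'
```

```text
gripper_width: 0.0501
gripper_force: 30.0
clock: 26.12
position: [0.4441, 0.2503, 0.0107]
tcp_rot: [0.0, 0.629, 0.778, 0.0]
wrist_force: [0.1, -1.0, 2.7]
gripper_width: 0.0498
gripper_force: 30.0
```

```bash
python3 -m crank '[{"x":0,"y":0,"z":-0.02,"turn":0,"gripper":0.55},{"x":0,"y":0,"z":-0.05,"turn":0,"gripper":0.55},{"x":0,"y":0,"z":-0.06,"turn":0,"gripper":0.55},{"x":0,"y":0,"z":-0.05,"turn":0,"gripper":0.55},{"x":0,"y":0,"z":0,"turn":0,"gripper":0.55}]'
python3 -c "
from h import *
rel([.488,-.107,.18],12.5)"
```

```text
clock: 26.75
position: [0.4459, 0.252, 0.1941]
tcp_rot: [0.002, 0.629, 0.778, 0.003]
wrist_force: [0.2, 0.2, -0.4]
gripper_width: 0.0502
gripper_force: 30.0
pos [0.4459 0.252  0.1941] closing 12.1 width 0.0502 t 26.8 shift [-0.3599 -0.0341  0.0132] turn -0.4
```

```bash
python3 -m crank '[{"x":-0.0514,"y":-0.0049,"z":0,"turn":0,"gripper":0.55},{"x":-0.0514,"y":-0.0049,"z":0,"turn":0,"gripper":0.55},{"x":-0.0514,"y":-0.0049,"z":0,"turn":0,"gripper":0.55},{"x":-0.0514,"y":-0.0049,"z":0,"turn":0,"gripper":0.55}]' | tail -1
python3 -m crank '[{"x":-0.0514,"y":-0.0049,"z":0,"turn":0,"gripper":0.55},{"x":-0.0514,"y":-0.0049,"z":0,"turn":-0.4,"gripper":0.55},{"x":-0.0514,"y":-0.0049,"z":0,"turn":0,"gripper":0.55},{"x":0,"y":0,"z":0.04,"turn":0,"gripper":0.55},{"x":0,"y":0,"z":0,"turn":0,"gripper":0.55}]' | tail -1
python3 -m crank '[{"x":0,"y":0,"z":0.03,"turn":0,"gripper":0.55},{"x":0,"y":0,"z":0.03,"turn":0,"gripper":0.55},{"x":0,"y":0,"z":0,"turn":0,"gripper":0.55},{"x":0,"y":0,"z":0,"turn":0,"gripper":0.55}]'
python3 -c "
from h import *
rel([.488,-.107,.0207],12.5)"
```

```text
gripper_force: 30.0
gripper_force: 30.0
clock: 28.38
position: [0.4874, -0.1078, 0.092]
tcp_rot: [0.001, 0.625, 0.78, 0.001]
wrist_force: [1.0, 0.4, -0.4]
gripper_width: 0.0501
gripper_force: 30.0
pos [ 0.4874 -0.1078  0.092 ] closing 12.6 width 0.0501 t 28.4 shift [0.0007 0.0006 0.0713] turn 0.1
```

```bash
python3 -m crank '[{"x":0.0005,"y":0.0005,"z":0.025,"turn":0,"gripper":0.55},{"x":0,"y":0,"z":0.02,"turn":0,"gripper":0.55},{"x":0,"y":0,"z":0.015,"turn":0,"gripper":0.55},{"x":0,"y":0,"z":0.004,"turn":0,"gripper":0.55},{"x":0,"y":0,"z":0,"turn":0,"gripper":0.55}]' | head -4
python3 -m crank '[{"x":0,"y":0,"z":0.002,"turn":0,"gripper":0.55},{"x":0,"y":0,"z":0,"turn":0,"gripper":0.55},{"x":0,"y":0,"z":0,"turn":0,"gripper":0.55}]' | head -4
```

```text
clock: 29.0
position: [0.487, -0.1079, 0.0266]
tcp_rot: [0.0, 0.626, 0.78, 0.0]
wrist_force: [0.5, 0.7, -0.5]
clock: 29.38
position: [0.487, -0.1081, 0.0248]
tcp_rot: [0.0, 0.626, 0.78, 0.0]
wrist_force: [0.6, 0.8, -0.4]
```

```bash
python3 -m crank '[{"x":0,"y":0,"z":0.002,"turn":0,"gripper":0.55},{"x":0,"y":0,"z":0,"turn":0,"gripper":0.55},{"x":0,"y":0,"z":0,"turn":0,"gripper":0.55}]' | head -4
python3 -m crank '[{"x":0,"y":0,"z":0.0015,"turn":0,"gripper":0.55},{"x":0,"y":0,"z":0,"turn":0,"gripper":0.55},{"x":0,"y":0,"z":0,"turn":0,"gripper":0.55}]' | head -4
```

```text
clock: 29.75
position: [0.4868, -0.1081, 0.0226]
tcp_rot: [0.0, 0.626, 0.78, -0.0]
wrist_force: [-0.7, 0.5, 0.4]
clock: 30.12
position: [0.4868, -0.1081, 0.0211]
tcp_rot: [0.0, 0.626, 0.78, 0.0]
wrist_force: [-0.1, 0.5, -1.2]
```

```bash
python3 -m crank '[{"x":0,"y":0,"z":0.0008,"turn":0,"gripper":0.55},{"x":0,"y":0,"z":0,"turn":0,"gripper":0.55},{"x":0,"y":0,"z":0,"turn":0,"gripper":0.55}]' | head -4
```

```text
clock: 30.5
position: [0.4869, -0.1081, 0.0206]
tcp_rot: [0.0, 0.626, 0.78, -0.0]
wrist_force: [-1.0, -0.3, 5.4]
```

Contact at the expected height. Releasing and lifting clear.

```bash
python3 -m crank '[{"x":0,"y":0,"z":-0.0004,"turn":0,"gripper":0.45},{"x":0,"y":0,"z":0,"turn":0,"gripper":0.35},{"x":0,"y":0,"z":0,"turn":0,"gripper":0.25},{"x":0,"y":0,"z":0,"turn":0,"gripper":0.15},{"x":0,"y":0,"z":0,"turn":0,"gripper":0.1}]'
python3 -m crank '[{"x":0,"y":0,"z":-0.01,"turn":0,"gripper":0.1},{"x":0,"y":0,"z":-0.04,"turn":0,"gripper":0.05},{"x":0,"y":0,"z":-0.06,"turn":0,"gripper":0},{"x":0,"y":0,"z":-0.06,"turn":0,"gripper":0},{"x":0,"y":0,"z":-0.04,"turn":0,"gripper":0}]'
python3 -m crank '[{"x":0.06,"y":0,"z":-0.02,"turn":0,"gripper":0},{"x":0.06,"y":0,"z":0,"turn":0,"gripper":0},{"x":0.06,"y":0,"z":0,"turn":0,"gripper":0},{"x":0,"y":0,"z":0,"turn":0,"gripper":0}]'
python3 - <<'E'
from h import *
t=env.grab_frame("top")[...,::-1];s=env.grab_frame("scene")[...,::-1]
a=cv2.resize(t[190:340,220:490],(800,444),interpolation=cv2.INTER_CUBIC)
b=cv2.resize(s[195:285,380:500],(800,600),interpolation=cv2.INTER_CUBIC)
b=cv2.resize(b,(208,156));a[444-156:,800-208:]=b
cv2.imwrite("pics/fin.png",a)
E
```

```text
clock: 31.12
position: [0.4868, -0.1081, 0.0206]
tcp_rot: [-0.0, 0.626, 0.78, 0.0]
wrist_force: [1.0, -0.0, -0.8]
gripper_width: 0.0748
gripper_force: 0.0
clock: 31.75
position: [0.4875, -0.1076, 0.2341]
tcp_rot: [0.002, 0.626, 0.78, 0.001]
wrist_force: [0.4, -0.1, -0.3]
gripper_width: 0.087
gripper_force: 0.0
clock: 32.25
position: [0.4463, 0.0722, 0.2516]
tcp_rot: [0.001, 0.622, 0.783, 0.0]
wrist_force: [1.1, -0.1, -0.2]
gripper_width: 0.0873
gripper_force: 0.0
```

View pics/fin.png

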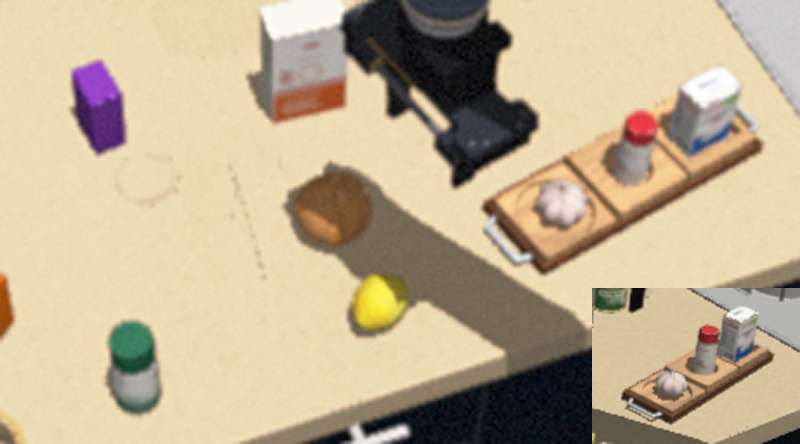

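The final view shows the carton, shaker and garlic upright in their pockets, and the larger carton, green shaker, onion and lemon where they were.

```bash
python3 -c "
from station import env
print(env.hand_in())"
```

```text
the job is handed in; nothing more can be done
None
```

The smaller carton, the smaller shaker and the garlic stand in their pockets on the tray, placed in that order and each lowered until it touched the floor; the larger carton, larger shaker, onion and lemon were left alone, and I handed the job in at about 32 s (no verdict was returned).

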